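Pack the stepped display plinths head to tail in the rack

TASK

Turn the empty plinth that stands on the desk upside down and stand it on its crown in the rack between the two plinths there, which stay foot-down, so that the three lie head to tail, feet tucked past the crowns. Then gently push the orange bookend along the rack until all three are packed tight, without gaps, against the rack's end wall; leave the plinth with the figurine and the other things on the desk alone.

Things in the scene. Friction and masses are not known exactly. Their poses are not given: they have to be found in the camera images.
- rack: Dark steel channel fixed to the desk. x runs along it to its open end, y across, z up; origin on the desk. Floor 8 mm over the desk, x = -180 to +190 mm. End wall 78 mm tall, inner face at x = -165 mm. Low side rails: inner faces y = +-36 mm, outer +-41, tops 14 mm over the desk. Plinths stand with their x along the rack's x (either way); tight head-to-tail pitch 63 mm, first centre 42 mm from the wall.
- bookend (a joint): Orange bookend sliding in the rack, m; grows towards the end wall (rack -x), range 0 to 0.16. Its face towards the plinths is at rack x = 0.160 minus this value: against a tight row of three it reads 0.115. Slides with about 3 N of friction (some 5 to 10 N when pushing the three plinths too, far more once the row is tight) and stays where left.
- bookend_push (a point): Centre of the bookend's outer face (the one away from the plinths, at the rack's open end), 45 mm over the desk; push it here towards the end wall. The bookend is an upright plate 14 mm thick, 64 mm wide, its top 85 mm over the desk.
- plinth_a_mid (a point): Hat-shaped pale wood plinth, 62 mm tall: foot 84 mm wide (its x), 12 mm thick; crown on it 42 mm wide (x), 50 mm tall; both 60 mm long (its y) with flat ends. The point is its centre, half-way up; z points from foot to crown. Stands foot-down in the rack by the end wall, 0 to 25 mm off it.
- plinth_b_mid (a point): Hat-shaped pale wood plinth, 62 mm tall: foot 84 mm wide (its x), 12 mm thick; crown on it 42 mm wide (x), 50 mm tall; both 60 mm long (its y) with flat ends. The point is its centre, half-way up; z points from foot to crown. Stands empty, foot-down, on the desk beside the rack: the one to invert.
- plinth_c_mid (a point): Hat-shaped pale wood plinth, 62 mm tall: foot 84 mm wide (its x), 12 mm thick; crown on it 42 mm wide (x), 50 mm tall; both 60 mm long (its y) with flat ends. The point is its centre, half-way up; z points from foot to crown. Stands foot-down in the rack on the bookend's side, its foot 60 to 110 mm from that of plinth_a.
- plinth_a: The same plinth as point plinth_a_mid; origin at the centre of its underside.
- plinth_b: The same plinth as point plinth_b_mid; origin at the centre of its foot's underside. About 0.14 kg, centre of mass 27 mm above the underside; green felt under the foot, dark brown inlay on the crown's top. It can be gripped over its two ends (60 mm). On its side it rests on a foot edge and a crown edge, z about 23 degrees below level, its centre some 30 mm high.
- plinth_c: The same plinth as point plinth_c_mid; origin at the centre of its underside.
- plinth_d: A fourth such plinth on the desk, carrying the figurine: leave alone. Origin under its centre.
- figurine: Small white ceramic figurine with a black hat, 40 mm across, 85 mm tall, on plinth_d. Leave alone. Origin under its foot.
- mug: Blue mug, 80 mm across, 95 mm tall, handle towards its y. Leave alone. Origin under its centre.
- phone: Black phone lying flat, 155 x 74 x 8 mm, origin under its centre. Leave alone.
- mouse: Black computer mouse, 105 x 60 x 32 mm, origin under its centre. Leave alone.
- pencup: Dark wooden pen cup, 76 mm across, 100 mm tall, origin under its centre. Leave alone.
- earbuds: White earbud case, 60 x 48 x 24 mm, origin under its centre. Leave alone.
Things that resemble listed ones, but are neither listed nor needed, are in the scene too. Leave any pink or red look-alike of the plinth_a alone.

How it is judged:
On the way:
1. the plinth from the desk stands upside down in the rack between the other two (angle between plinth_b_mid's own z axis and vertical above 3.02 rad and z of plinth_b_mid in the frame of rack below 0.048 m and y of plinth_b_mid in the frame of rack between -0.02 and 0.02 m and x of plinth_b_mid in the frame of rack between -0.11 and 0.06 m), for 0.2 s.
At the end, for the whole second after the job is handed in: b upside down between foot-down a and c (5 deg), all at rest on the rack floor (5 mm), within 12 mm and 0.12 rad of its middle line; a within 4 mm of the end wall, neighbouring centres at most 67 mm apart (tight: 63), bookend over 0.110 (tight: 0.115) (y of plinth_a_mid in the frame of rack between -0.012 and 0.012 m and z of plinth_a_mid in the frame of rack between 0.034 and 0.044 m and angle between the x axis of each of plinth_a_mid, plinth_b_mid, plinth_c_mid and the x axis of rack, either way round below 0.12 rad and linear speed of each of plinth_a, plinth_b, plinth_c below 0.02 m/s and y of plinth_b_mid in the frame of rack between -0.012 and 0.012 m and z of plinth_b_mid in the frame of rack between 0.034 and 0.044 m and y of plinth_c_mid in the frame of rack between -0.012 and 0.012 m and z of plinth_c_mid in the frame of rack between 0.034 and 0.044 m and angle between plinth_b_mid's own z axis and vertical above 3.06 rad and angle between each of plinth_a_mid, plinth_c_mid's own z axis and vertical below 0.08 rad and x of plinth_a_mid in the frame of rack below -0.119 m and horizontal distance between plinth_a_mid and plinth_b_mid below 0.067 m and horizontal distance between plinth_b_mid and plinth_c_mid below 0.067 m and value of joint bookend above 0.11 m); the robot touches nothing.
It fails at once if another thing on the desk (plinth with figurine, figurine, mug, phone, mouse, pen cup, earbud case) was moved by more than 30 mm (distance of any of plinth_d, figurine, mug, phone, mouse, pencup, earbuds from where it was at the start of the episode above 0.03 m).
It fails at once if the fingers pressed on the bookend with more than 60 N (contact force between bookend and the fingers above 60 N).
It also fails if it takes over 67 s, if anything falls off the work surface, if the arm or the gripper's body presses on something with over 40 N, if the wrist force passes 120 N, or if a joint passes its speed limit or range.

ROBOT

A 6-joint arm with a two-finger parallel gripper is mounted at the origin on the work surface. World frame = base frame: x ahead of the robot, y to its left, z up, the work surface at z = 0. Lengths are in m, angles in rad, forces in N, time in s.
With the tool pointing down it reaches from about 0.35 to 0.775 m from the base axis. Payload 7.3 kg.
Tool frame: the origin (TCP) lies midway between the tips of the shut fingers; the grasp point (between the pads) lies 19 mm behind it; z points along the fingers, y is the direction in which the jaws open and shut (so a half turn about z gives the same grasp; the last joint's range is limited). The gripper opens to 92 mm and grips with 3 to 60 N. Pads are 19 mm wide; open, the fingers measure 130 mm over their backs; the gripper's body (75 mm by 190 mm) begins 47 mm behind the grasp point.
Start: joints at [-1.446, 0.342, 1.524, -0, 1.275, -0.146], TCP at [0.14, -0.506, 0.227] pointing down, gripper open.
Joint ranges: [-2.53, 2.53], [-0.77, 2.02], [0.04, 2.7], [-1, 4.14], [0.28, 2.66], [-3.11, 3.11]. Speed limits (rad/s): [2.57, 2.57, 3.14, 3.14, 3.14, 3.14].

INTERFACE

Orientations are given as a rotation vector (axis times angle).
In Python, from rig import status, vision, env gives the robot as it stands.
- The arm moves only by the tool arm_command, never from a script. Its argument "deltas" is a list of rows, each a list of 3 entries, a list of its own where there are three numbers: the shift along the tool's x, y, z in mm, then the turn, a rotation vector about the tool's x, y, z in rad, then the finger opening in mm, from 0 to 91.8. A call has exactly 8 rows; each row is the pose to reach, as a shift and turn from the pose commanded when the call began, along the tool's axes at that moment; what a row does not reach only later rows make up. A row lasts 1/10 s, in which the tool goes at most 50 mm and 8.59 degrees, less where a joint would pass 70% of its speed; a pose out of reach is approached as far as the arm can. A call with a gripper value outside its range is refused whole. The fingers move at their own pace and stop on an object; the grip force is fixed at half the most. Time passes only in rows, so rows that repeat a pose let the fingers close, or fill a call up. It gives the time, the measured TCP pose, the force and the opening at its end, in the units of the state.
- status.read_state(): the state, without advancing time (a new reading comes with each control period).
- vision.snapshot(name): name is "side" or "top"; returns a dict with "frame" (480x640x3 uint8, red, green, blue), "depth" (480x640 float32, m along the optical axis (not along the pixel's ray), 0 where there is no reading), "camera_matrix" (3x3 intrinsics, pixels), "world_from_camera" (4x4, takes a point from camera to world coordinates). Camera axes: x right, y down, z forward; pixel columns grow to the right and rows downward; lengths in m; the calibration is good to about 2 mm. A picture is of the moment at which its call begins.
- env.finish_job(): hands the job in, once; it reports no verdict.
Trained networks look in a picture, given as the dict that the camera call returned (one of the last four; its "shot" number tells which), for a name from the list of things; names that differ only in an ending like _2 or _b are one class to them, and where a whole thing is asked for, a point or a joint stands for the part that bears it (a point fixed in the world has none). Each returns a list of dicts, best first, with "score" (0 to 1); they miss things now and then, are a little off and sometimes report something else, mostly with a low value. They report only what shows in the picture. A call takes as long as a camera call. They do not tell look-alikes from the thing itself.
- vision.look_for(picture, target): "xy" ([column, row] in pixels, amid what is visible of it).
- vision.outline_of(picture, target): "pixels" (480x640 bool, what is visible of it) and "xy" ([column, row] in pixels, amid what is visible of it).
The state is a dict: "t": time; "q": joint angles; "qd": joint speeds; "effort": joint torques, N m; "ee_pos": TCP position; "orientation": TCP orientation; "contact_force": force on the tool from outside, world axes, zero at the start; "ft_torque": the same for the moment, N m; "grip_width": finger opening in m.
Only numpy, scipy, OpenCV 4.12 (cv2) and the standard library are available. Lean on these libraries where they do the work, as an engineer would, in place of code of your own. Each camera call takes 0.05 s, during which the arm holds its last target. There are 200 camera calls.

## Working session

There is one attempt and no reset: what is moved stays moved. The work goes in short steps, Python scripts to look and compute and a tool call to move; the robot and the scene stay as the last step left them, time stands still between calls to the robot, and variables do not carry over. Pictures are saved under pics/ and viewed, about 8 in all and at most 12, crops included, and the job is handed in when it is done.

Besides the shell and the picture viewer there is one more tool, called after ">>>" as name([rows], argument=value, ...), one row to a line, values as JSON. arm_command: Moves the arm, as the interface text tells. Its arguments: {"type":"object","properties":{"deltas":{"type":"array"}},"required":["deltas"]}

```bash
mkdir -p pics; ls
cat > h.py <<'E'
import numpy as np, cv2
from rig import status, vision, env
def world(p, mask=None):
    K=p["camera_matrix"];T=p["world_from_camera"];d=p["depth"]
    v,u=np.mgrid[:480,:640]
    X=np.stack([(u-K[0,2])/K[0,0]*d,(v-K[1,2])/K[1,1]*d,d,np.ones_like(d)],-1)@T.T
    X=X[...,:3]; X[d==0]=np.nan
    return X
def save(p,n,crop=None,s=1):
    f=p["frame"]
    if crop: f=f[crop[1]:crop[3],crop[0]:crop[2]]
    f=cv2.resize(f,None,fx=s,fy=s,interpolation=cv2.INTER_CUBIC)
    cv2.imwrite("pics/"+n+".png",f[...,::-1])
E
python3 - <<'E'
from h import *
np.set_printoptions(precision=3,suppress=True)
for c in ("top","side"):
    p=vision.snapshot(c); save(p,c+"0"); np.savez(c+"0",**{k:v for k,v in p.items()})
    print(c,p["world_from_camera"])
    X=world(p)
    for n in ["rack","bookend","plinth_b","plinth_d","figurine","mug","phone","mouse","pencup","earbuds"]:
        for r in vision.outline_of(p,n):
            m=r["pixels"]; Y=X[m]; Y=Y[~np.isnan(Y[:,0])]
            print(n,round(r["score"],2),np.round(r["xy"]),Y.mean(0) if len(Y) else None,np.percentile(Y,[2,98],axis=0).ravel() if len(Y) else None)
print(status.read_state())
E
```

```text
pics
top [[-0.012 -0.999  0.05   0.454]
 [-1.     0.013  0.018 -0.032]
 [-0.019 -0.05  -0.999  1.638]
 [ 0.     0.     0.     1.   ]]
bookend 0.55 [211. 242.] [0.562 0.266 0.062] [0.531 0.258 0.004 0.594 0.288 0.09 ]
plinth_b 0.92 [282. 187.] [0.702 0.09  0.038] [0.663 0.057 0.001 0.747 0.125 0.068]
plinth_b 0.9 [325. 256.] [ 0.529 -0.015  0.045] [ 0.499 -0.055  0.01   0.56   0.025  0.076]
plinth_b 0.84 [258. 249.] [0.548 0.153 0.047] [0.518 0.117 0.01  0.579 0.197 0.075]
plinth_b 0.84 [290. 311.] [0.386 0.073 0.038] [0.349 0.032 0.003 0.422 0.117 0.069]
plinth_b 0.79 [357. 171.] [ 0.748 -0.107  0.028] [ 0.723 -0.15   0.004  0.784 -0.069  0.067]
plinth_b 0.75 [429. 287.] [ 0.444 -0.281  0.039] [ 0.409 -0.326  0.001  0.479 -0.244  0.069]
plinth_d 0.92 [282. 187.] [0.702 0.09  0.038] [0.663 0.057 0.001 0.747 0.125 0.068]
plinth_d 0.9 [325. 256.] [ 0.529 -0.015  0.045] [ 0.499 -0.055  0.01   0.56   0.025  0.076]
plinth_d 0.84 [258. 249.] [0.548 0.153 0.047] [0.518 0.117 0.01  0.579 0.197 0.075]
plinth_d 0.84 [290. 311.] [0.386 0.073 0.038] [0.349 0.032 0.003 0.422 0.117 0.069]
plinth_d 
[... 2735 characters left out ...]
 -0.089  0.147]
mouse 0.69 [298. 308.] [0.546 0.175 0.048] [0.518 0.142 0.014 0.577 0.203 0.074]
pencup 0.95 [314. 134.] [ 0.661 -0.436  0.063] [ 0.629 -0.481  0.002  0.696 -0.403  0.102]
earbuds 0.62 [341. 458.] [0.362 0.485 0.022] [0.333 0.459 0.003 0.391 0.506 0.028]
{'t': 1.1, 'q': array([-1.446,  0.342,  1.524, -0.   ,  1.275, -0.146]), 'qd': array([-0.   , -0.   ,  0.   , -0.001, -0.001,  0.002]), 'effort': array([ -0.   , -43.114, -24.448,   0.072,   0.048,   0.   ]), 'ee_pos': array([ 0.14 , -0.506,  0.227]), 'orientation': array([ 3.113,  0.424, -0.   ]), 'contact_force': array([-1.021,  0.824, -0.323]), 'ft_torque': array([ 0.012,  0.04 , -0.05 ]), 'grip_width': 0.0915885980662906}
```

View pics/top0.png

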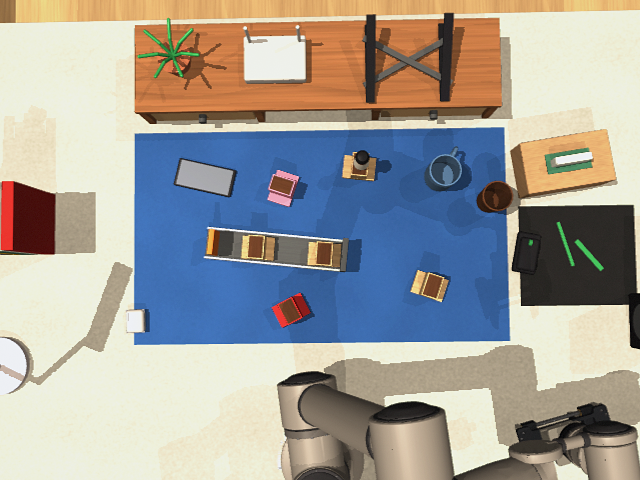

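View pics/side0.png

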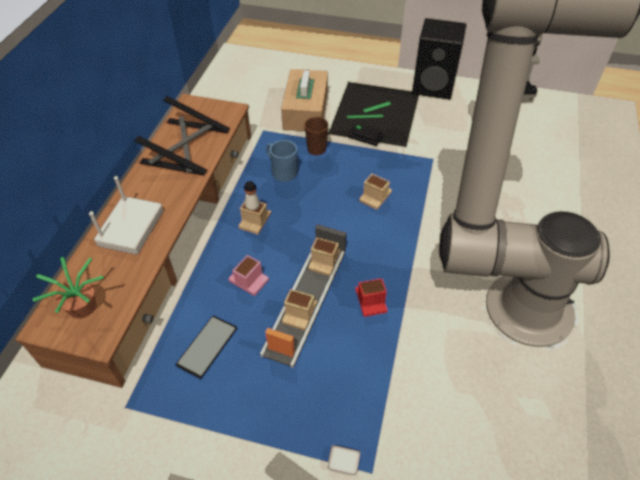

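Candidates in the top view for the empty desk plinth: (430,286) pale and empty; (283,187) pink; (291,310) red; (360,166) pale with the figurine; and (258,248) and (325,254), both in the rack. By the description it is (430,286). The end wall is at the right end of the rack (345,255) and the bookend is at (211,242). Next I fit the poses.

```bash
cat >> h.py <<'E'
def rect(P):
    (c,s,a)=cv2.minAreaRect((P[:,:2]*1000).astype(np.float32))
    b=cv2.boxPoints((c,s,a)); e1=b[1]-b[0]; e2=b[2]-b[1]
    sh,lo=(e1,e2) if np.linalg.norm(e1)<np.linalg.norm(e2) else (e2,e1)
    f=lambda e:np.degrees(np.arctan2(e[1],e[0]))%180
    return np.round(c,1),"short",round(float(np.linalg.norm(sh)),1),round(f(sh),1),"long",round(float(np.linalg.norm(lo)),1),round(f(lo),1)
E
python3 - <<'E'
from h import *
for c in ("top","side"):
    p=dict(np.load(c+"0.npz")); X=world(p); f=p["frame"].astype(int)
    if c=="top": save(p,"b_crop",(390,250,470,320),6)
    blue=(f[...,2]>f[...,0]+40)
    for n,xy in dict(a=(.529,-.015),b=(.444,-.281),c=(.548,.153)).items():
        near=np.hypot(X[...,0]-xy[0],X[...,1]-xy[1])<.065
        for lo,hi in ((.055,.085),):
            m=near&(X[...,2]>lo)&(X[...,2]<hi)&~blue
            if n=='a': m&=(f[...,0]>f[...,2]+15)
            print(c,n,m.sum(),rect(X[m]),np.median(X[m],0).round(4))
        m=near&~blue&(X[...,2]>.003); print('   all',rect(X[m]))
    m=(X[...,0]>.44)&(X[...,0]<.64)&(X[...,1]>-.1)&(X[...,1]<.33)&~blue&(X[...,2]<.022)&(X[...,2]>.004)
    m=cv2.morphologyEx(m.astype(np.uint8),cv2.MORPH_OPEN,np.ones((2,2)))>0
    print(c,"rack",m.sum(),rect(X[m]))
    white=m&(f.min(-1)>140)
    print("rails",white.sum(),rect(X[white]), np.median(X[white],0))
    om=(f[...,0]>f[...,2]+80)&(f[...,0]>180)&(X[...,1]>.22)&(X[...,1]<.32)&(X[...,0]>.5)&(X[...,0]<.62)
    for lo,hi in((.02,.075),(.078,.1)):
        q=om&(X[...,2]>lo)&(X[...,2]<hi); print("bookend",q.sum(),rect(X[q]),np.median(X[q],0).round(4)) if q.sum()>3 else 0
    dw=(X[...,2]>.07)&(X[...,2]<.09)&(X[...,1]>-.1)&(X[...,1]<-.03)&(X[...,0]>.44)&(X[...,0]<.6)
    print("wall",dw.sum(),rect(X[dw]))
E
```

```text
top a 397 (array([528.8, -14.5]), 'short', 41.9, np.float32(85.3), 'long', 59.9, np.float32(175.3)) [ 0.529  -0.0148  0.0701]
   all (array([530.8, -11.8]), 'short', 83.9, np.float32(173.8), 'long', 122.1, np.float32(83.8))
top b 407 (array([ 444.2, -285.7]), 'short', 43.0, np.float32(70.8), 'long', 59.7, np.float32(160.8)) [ 0.4434 -0.2851  0.0631]
   all (array([ 445.6, -286.9]), 'short', 64.4, np.float32(161.7), 'long', 87.6, np.float32(71.7))
top c 413 (array([548. , 157.5]), 'short', 43.2, np.float32(86.6), 'long', 59.4, np.float32(176.6)) [0.5469 0.1566 0.0699]
   all (array([549.2, 153. ]), 'short', 83.7, np.float32(173.8), 'long', 128.0, np.float32(83.8))
top rack 2396 (array([540.5, 116.6]), 'short', 82.2, np.float32(173.1), 'long', 353.1, np.float32(83.1))
rails 482 (array([544.9, 116.8]), 'short', 80.6, np.float32(174.0), 'long', 345.8, np.float32(84.0)) [nan nan nan]
bookend 127 (array([562.2, 269.1]), 'short', 14.0, np.float32(84.4), 'long', 61.5, np.float32(174.4)) [0.5616 0.269  0.085 ]
wall 225 (array([524.6, -52.5]), 'short', 45.1, np.float32(89.3), 'long', 82.8, np.
[... 435 characters left out ...]
, 'long', 89.2, np.float32(73.8))
side c 465 (array([548.2, 160.9]), 'short', 46.8, np.float32(86.6), 'long', 62.0, np.float32(176.6)) [0.5462 0.1649 0.0695]
   all (array([551.5, 152.5]), 'short', 92.2, np.float32(173.5), 'long', 129.6, np.float32(83.5))
side rack 2387 (array([506.5, 129.6]), 'short', 79.2, np.float32(161.5), 'long', 372.4, np.float32(71.5))
rails 366 (array([510.1, 134.4]), 'short', 77.1, np.float32(161.8), 'long', 358.4, np.float32(71.8)) [nan nan nan]
bookend 130 (array([561.2, 270.9]), 'short', 14.5, np.float32(85.4), 'long', 58.9, np.float32(175.4)) [0.5607 0.272  0.0846]
wall 190 (array([526.5, -49.6]), 'short', 41.8, np.float32(83.5), 'long', 84.2, np.float32(173.5))
```

View pics/b_crop.png

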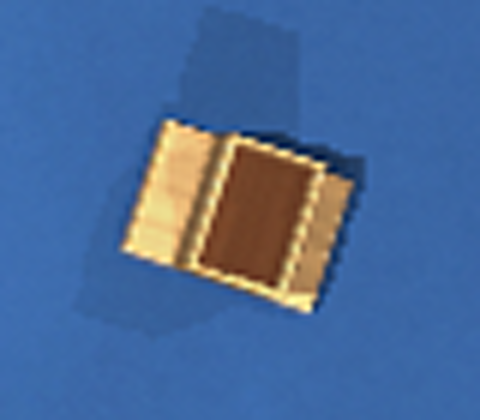

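The crop shows one clean pale plinth with a brown inlay and nothing on it, at about (430,286), so the choice stands. b is at about (444,-286) mm with its x axis at about 71.5°, and the rack's x axis is at about 83.8°. I move above b.

>>> arm_command([
  [[45, -16, 0], [0, 0, -0.12], 91],
  [[90, -33, 0], [0, 0, -0.24], 91],
  [[135, -49, 0], [0, 0, -0.37], 91],
  [[180, -65, 0], [0, 0, -0.49], 91],
  [[220, -82, 0], [0, 0, -0.61], 91],
  [[265, -98, 0], [0, 0, -0.73], 91],
  [[310, -115, 0], [0, 0, -0.86], 91],
  [[352, -131, 0], [0, 0, -0.977], 91],
])

```text
t: 1.9
ee_pos: [0.4461, -0.284, 0.2269]
orientation: [2.544, 1.842, 0.0]
contact_force: [-0.9, -0.5, 0.4]
grip_width: 0.0911
```

```bash
cat >> h.py <<'E'
import json
def log():
    s=status.read_state(); r={k:np.asarray(s[k]).tolist() for k in("t","q","ee_pos","orientation","contact_force","grip_width")}
    open("log.jsonl","a").write(json.dumps(r)+"\n"); 
    print({k:np.round(v,3).tolist() for k,v in r.items()})
E
python3 -c "
from h import *
log()"
```

```text
{'t': 1.9, 'q': [-0.712, 0.349, 1.514, -0.0, 1.279, -0.394], 'ee_pos': [0.446, -0.284, 0.227], 'orientation': [2.544, 1.842, 0.0], 'contact_force': [-0.856, -0.513, 0.392], 'grip_width': 0.091}
```

>>> arm_command([
  [[0, 0, 10], [0, 0.14, 0], 91],
  [[0, 0, 20], [0, 0.28, 0], 91],
  [[0, 0, 30], [0, 0.42, 0], 91],
  [[0, 0, 40], [0, 0.56, 0], 91],
  [[0, 0, 50], [0, 0.6, 0], 91],
  [[0, 0, 60], [0, 0.6, 0], 91],
  [[0, 0, 60], [0, 0.6, 0], 91],
  [[0, 0, 60], [0, 0.6, 0], 91],
])

```text
t: 2.7
ee_pos: [0.4451, -0.2847, 0.1674]
orientation: [-2.2, -1.587, -0.679]
contact_force: [0.7, 0.1, -0.3]
grip_width: 0.0909
```

```bash
python3 -c "
from h import *
log()"
```

```text
{'t': 2.7, 'q': [-0.992, 0.58, 1.469, 0.458, 1.5, -0.8], 'ee_pos': [0.445, -0.285, 0.167], 'orientation': [-2.2, -1.587, -0.679], 'contact_force': [0.677, 0.09, -0.298], 'grip_width': 0.091}
```

>>> arm_command([
  [[0, 0, 0], [0, -0.15, 0], 91],
  [[0, 0, 0], [0, -0.3, 0], 91],
  [[0, 0, 0], [0, -0.45, 0], 91],
  [[0, 0, 0], [0, -0.6, 0], 91],
  [[0, 0, 0], [0, -0.75, 0], 91],
  [[0, 0, 0], [0, -0.9, 0], 91],
  [[0, 0, 0], [0, -1.05, 0], 91],
  [[0, 0, 0], [0, -1.2, 0], 91],
])

```text
t: 3.5
ee_pos: [0.4466, -0.2846, 0.17]
orientation: [2.19, 1.578, -0.678]
contact_force: [-1.2, -0.4, -1.2]
grip_width: 0.0911
```

```bash
python3 -c "
from h import *
log()"
```

```text
{'t': 3.5, 'q': [-0.369, 0.444, 1.713, -0.708, 1.066, 0.333], 'ee_pos': [0.447, -0.285, 0.17], 'orientation': [2.19, 1.578, -0.678], 'contact_force': [-1.205, -0.42, -1.213], 'grip_width': 0.091}
```

```bash
cat > kin.py <<'E'
import numpy as np, json
from scipy.spatial.transform import Rotation as R
from scipy.optimize import least_squares
def fk(q,p):
    e,d1,ax,L1,bx,L2,L6,c=p
    r=R.from_euler('z',q[0]); t=r.apply([0,e,d1])
    r=r*R.from_euler('y',q[1]); t=t+r.apply([ax,0,L1])
    r=r*R.from_euler('y',q[2]); t=t+r.apply([bx,0,L2])
    r=r*R.from_euler('z',q[3])*R.from_euler('y',q[4])*R.from_euler('z',q[5]+c)
    return t+r.apply([0,0,L6]),r
def fit():
    S=[json.loads(l) for l in open('log.jsonl')]
    S.append(dict(q=[-1.446,.342,1.524,0,1.275,-.146],ee_pos=[.14,-.506,.227],orientation=[3.113,.424,0]))
    def f(p):
        o=[]
        for s in S:
            t,r=fk(s['q'],p); o+=list(t-s['ee_pos'])+list((R.from_rotvec(s['orientation']).inv()*r).as_rotvec()*.3)
        return o+list(1e-4*(p[[2,4]]))
    best=min((least_squares(f,[.0,.3,0,.4,0,.4,.25,c]) for c in(0,1.57,3.14,-1.57)),key=lambda s:s.cost)
    return best.x,np.abs(best.fun).max()
LO=np.array([-2.53,-.77,.04,-1,.28,-3.11]);HI=np.array([2.53,2.02,2.7,4.14,2.66,3.11])
def ik(t,r,p,q0):
    def f(q):
        a,b=fk(q,p); return np.r_[a-t,(r.inv()*b).as_rotvec()*.3]
    s=least_squares(f,np.clip(q0,LO+.01,HI-.01),bounds=(LO,HI)); return s.x,np.abs(s.fun).max()
E
python3 - <<'E'
from kin import *
np.set_printoptions(precision=3,suppress=True)
p,m=fit(); print(p,m); np.save('p',p)
q0=[-.7,.35,1.5,0,1.28,-.4]
# tumble tests: tilt th about tool y; base yaw psi of tool x; grasp point at pos
def T(pos,psi,th):
    r=R.from_euler('z',psi)*R.from_euler('x',np.pi)*R.from_euler('y',th)
    return pos+r.apply([0,0,.019]),r
for name,pos,psi in(("b",[.444,-.286,.05],71.6),("b-half",[.444,-.286,.05],71.6-180),("rack",[.5395,.0715,.05],83.8),("rackhalf",[.5395,.0715,.05],83.8-180)):
  for sg in(1,-1):
    q=None
    for th in np.arange(0,81,10):
        t,r=T(np.array(pos),np.radians(psi),np.radians(sg*th))
        if q is None:
            c=[ik(t,r,p,[-.7+d,.5,1.6,0,1.2,y]) for y in(-2,0,2) for d in(0,.8)]
            q,e=min(c,key=lambda z:z[1]+abs(z[0][5])*1e-6)
        else: q,e=ik(t,r,p,q)
        if th%20==0: print(name,sg*th,q,round(e,4))
E
```

```text
[ 0.076  0.223 -0.     0.506  0.046  0.38   0.318  1.571] 0.00035715714725589875
b 0 [-0.717  0.586  1.746 -0.     0.809 -0.396] 0.0
b 20 [-0.885  0.659  1.658  0.341  1.042 -0.77 ] 0.0
b 40 [-1.011  0.795  1.55   0.536  1.326 -0.966] 0.0
b 60 [-1.092  0.966  1.433  0.671  1.61  -1.064] 0.0
b 80 [-1.13   1.152  1.322  0.795  1.881 -1.105] 0.0
b 0 [-0.717  0.586  1.746 -0.     0.809 -0.396] 0.0
b -20 [-0.527  0.596  1.803 -0.52   0.739  0.182] 0.0
b -40 [-0.351  0.691  1.818 -0.974  0.89   0.708] 0.0
b -60 [-0.231  0.839  1.654 -1.     1.229  0.814] 0.0393
b -80 [-0.14   1.009  1.511 -1.     1.537  0.948] 0.0797
b-half 0 [-0.717  0.586  1.746 -0.     0.809  2.746] 0.0
b-half 20 [-0.587  0.581  1.779 -0.386  0.752  3.11 ] 0.0242
b-half 40 [-0.547  0.591  1.717 -0.549  0.857  3.11 ] 0.088
b-half 60 [-0.458  0.655  1.589 -0.729  1.064  3.11 ] 0.1338
b-half 80 [-0.308  0.879  1.309 -0.965  1.455  3.11 ] 0.1757
b-half 0 [-0.717  0.586  1.746 -0.     0.809  2.746] 0.0
b-half -20 [-0.885  0.659  1.658  0.341  1.042  2.372] 0.0
b-half -40 [-1.011  0.795  1.55   0.536  1.326  2.176] 0.0
b-half
[... 593 characters left out ...]
.855  1.509  0.92 ] 0.0
rack -80 [ 0.455  1.162  1.273 -1.     1.779  0.979] 0.0043
rackhalf 0 [-0.009  0.607  1.7   -0.     0.834 -3.042] 0.0
rackhalf 20 [ 0.172  0.679  1.614 -0.405  0.988 -2.613] 0.0
rackhalf 40 [ 0.315  0.812  1.507 -0.669  1.237 -2.357] 0.0
rackhalf 60 [ 0.409  0.981  1.391 -0.855  1.509 -2.222] 0.0
rackhalf 80 [ 0.455  1.162  1.273 -1.     1.779 -2.163] 0.0043
rackhalf 0 [-0.009  0.607  1.7   -0.     0.834 -3.042] 0.0
rackhalf -20 [-0.056  0.604  1.692  0.218  0.861 -3.11 ] 0.0555
rackhalf -40 [-0.108  0.629  1.611  0.407  1.005 -3.11 ] 0.1087
rackhalf -60 [-0.211  0.721  1.454  0.624  1.272 -3.11 ] 0.1454
rackhalf -80 [-0.381  1.703  0.04   1.393  2.315 -3.11 ] 0.1745
```

```bash
cat >> kin.py <<'E'
def T(pos,psi,th):
    r=R.from_euler('z',np.radians(psi))*R.from_euler('x',np.pi)*R.from_euler('y',np.radians(th))
    return np.array(pos)+r.apply([0,0,.019]),r
def solve(pos,psi,th,p,q0=(-.5,.6,1.75,-.2,.8,0)):
    t,r=T(pos,psi,th); return ik(t,r,p,q0)
E
python3 - <<'E'
from kin import *
np.set_printoptions(precision=2,suppress=True)
p=np.load('p.npy')
for pos in([.44,-.22,.035],[.44,-.18,.035],[.42,-.14,.035],[.45,-.14,.035]):
  for psi in(72,84,95):
    print(pos,psi,[(th,solve(pos,psi,th,p)[0][[3,5]],round(solve(pos,psi,th,p)[1],3)) for th in(-52,63)])
E
```

```text
[0.44, -0.22, 0.035] 72 [(-52, array([-1.  ,  0.92]), np.float64(0.014)), (63, array([ 0.72, -1.15]), np.float64(0.0))]
[0.44, -0.22, 0.035] 84 [(-52, array([-1.  ,  0.76]), np.float64(0.04)), (63, array([ 0.6 , -1.16]), np.float64(0.0))]
[0.44, -0.22, 0.035] 95 [(-52, array([-1.  ,  0.59]), np.float64(0.056)), (63, array([ 0.5 , -1.19]), np.float64(0.0))]
[0.44, -0.18, 0.035] 72 [(-52, array([-1.,  1.]), np.float64(0.003)), (63, array([ 0.75, -1.18]), np.float64(0.0))]
[0.44, -0.18, 0.035] 84 [(-52, array([-1.  ,  0.85]), np.float64(0.033)), (63, array([ 0.63, -1.18]), np.float64(0.0))]
[0.44, -0.18, 0.035] 95 [(-52, array([-1.  ,  0.69]), np.float64(0.052)), (63, array([ 0.53, -1.2 ]), np.float64(0.0))]
[0.42, -0.14, 0.035] 72 [(-52, array([-0.97,  1.07]), np.float64(0.0)), (63, array([ 0.77, -1.24]), np.float64(0.0))]
[0.42, -0.14, 0.035] 84 [(-52, array([-1.  ,  0.96]), np.float64(0.026)), (63, array([ 0.64, -1.23]), np.float64(0.0))]
[0.42, -0.14, 0.035] 95 [(-52, array([-1.  ,  0.81]), np.float64(0.05)), (63, array([ 0.54, -1.24]), np.float64(0.0))]
[0.45, -0.14, 0.035] 72 [(-52, array([-0.95,  1.01]), np.float64(0.0)), (63, array([ 0.8, -1.2]), np.float64(0.0))]
[0.45, -0.14, 0.035] 84 [(-52, array([-1.  ,  0.92]), np.float64(0.022)), (63, array([ 0.68, -1.18]), np.float64(0.0))]
[0.45, -0.14, 0.035] 95 [(-52, array([-1.  ,  0.77]), np.float64(0.045)), (63, array([ 0.57, -1.19]), np.float64(0.0))]
```

```bash
cat > mv.py <<'E'
from kin import *; from h import log, status
def now():
    s=status.read_state(); return np.array(s['ee_pos']),R.from_rotvec(s['orientation'])
def gp():
    t,r=now(); g=t-r.apply([0,0,.019]); x=r.apply([1,0,0]); z=r.apply([0,0,1])
    return g
def delta(pos,psi,th,start=None):
    t0,r0=start or now(); t,r=T(pos,psi,th)
    q,e=ik(t,r,np.load('p.npy'),status.read_state()['q'])
    print('to',pos,psi,th,'shift',np.round(1000*r0.inv().apply(t-t0),1),'rot',np.round((r0.inv()*r).as_rotvec(),3),'q',np.round(q,2),'err',round(e,4))
    return t,r
def arc(obj0,ang0,n=8,**k): pass
E
python3 - <<'E'
from mv import *
print(gp())
t,r=T([.444,-.286,.036],71.6,60); back=r.apply([0,0,-.09])
pre=np.array([.444,-.286,.036])+back
s=delta(pre,71.6,60)
delta([.444,-.286,.036],71.6,60,s)
E
```

```text
[ 0.44989557 -0.2742972   0.1856102 ]
to [ 0.41939759 -0.35995757  0.081     ] 71.6 60 shift [  3.9  -3.  117.2] rot [0.009 1.654 0.004] q [-1.17  0.98  1.26  0.62  1.77 -1.02] err 0.0
to [0.444, -0.286, 0.036] 71.6 60 shift [-0. -0. 90.] rot [0. 0. 0.] q [-1.09  0.99  1.43  0.67  1.59 -1.08] err 0.0
```

>>> arm_command([
  [[0, 0, 0], [0, 0.14, 0], 91],
  [[0, 0, 0], [0, 0.28, 0], 91],
  [[0, 0, 0], [0, 0.42, 0], 91],
  [[0, 0, 0], [0, 0.56, 0], 91],
  [[0, 0, 0], [0, 0.7, 0], 91],
  [[0, 0, 0], [0, 0.84, 0], 91],
  [[0, 0, 0], [0, 0.98, 0], 91],
  [[0, 0, 0], [0, 1.12, 0], 91],
])

```text
t: 4.3
ee_pos: [0.4456, -0.2856, 0.1693]
orientation: [-2.252, -1.626, -0.606]
contact_force: [0.8, -1.0, -0.7]
grip_width: 0.0909
```

Run:
```python
from mv import *
log()
t,r=T([.444,-.286,.036],71.6,60); back=r.apply([0,0,-.09])
delta(np.array([.444,-.286,.036])+back,71.6,60)
```

```text
{'t': 4.3, 'q': [-0.966, 0.546, 1.485, 0.416, 1.45, -0.768], 'ee_pos': [0.446, -0.286, 0.169], 'orientation': [-2.252, -1.626, -0.606], 'contact_force': [0.787, -1.01, -0.697], 'grip_width': 0.091}
to [ 0.41939759 -0.35995757  0.081     ] 71.6 60 shift [-102.8   -1.9   53.7] rot [0.004 0.525 0.004] q [-1.17  0.98  1.26  0.62  1.77 -1.02] err 0.0
```

>>> arm_command([
  [[-30, -1, 14], [0, 0.13, 0], 91],
  [[-60, -1, 27], [0, 0.26, 0], 91],
  [[-85, -2, 40], [0, 0.39, 0], 91],
  [[-103, -2, 54], [0, 0.525, 0], 91],
  [[-103, -2, 54], [0, 0.525, 0], 91],
  [[-88, -2, 80], [0, 0.525, 0], 91],
  [[-73, -2, 106], [0, 0.525, 0], 91],
  [[-58, -2, 132], [0, 0.525, 0], 91],
])

```text
t: 5.1
ee_pos: [0.449, -0.2698, 0.0255]
orientation: [-1.878, -1.358, -1.077]
contact_force: [0.2, -0.7, -0.5]
grip_width: 0.091
```

Run:
```python
from mv import *; from h import *
log(); delta([.444,-.286,.036],71.6,60)
p=vision.snapshot("side"); save(p,"g1",(290,90,490,240),4)
```

```text
{'t': 5.1, 'q': [-1.091, 0.984, 1.437, 0.669, 1.583, -1.081], 'ee_pos': [0.449, -0.27, 0.026], 'orientation': [-1.878, -1.358, -1.077], 'contact_force': [0.227, -0.682, -0.496], 'grip_width': 0.091}
to [0.444, -0.286, 0.036] 71.6 60 shift [ 0.6  0.3 -0.9] rot [0.002 0.009 0.004] q [-1.09  0.99  1.43  0.67  1.59 -1.08] err 0.0
```

View pics/g1.png

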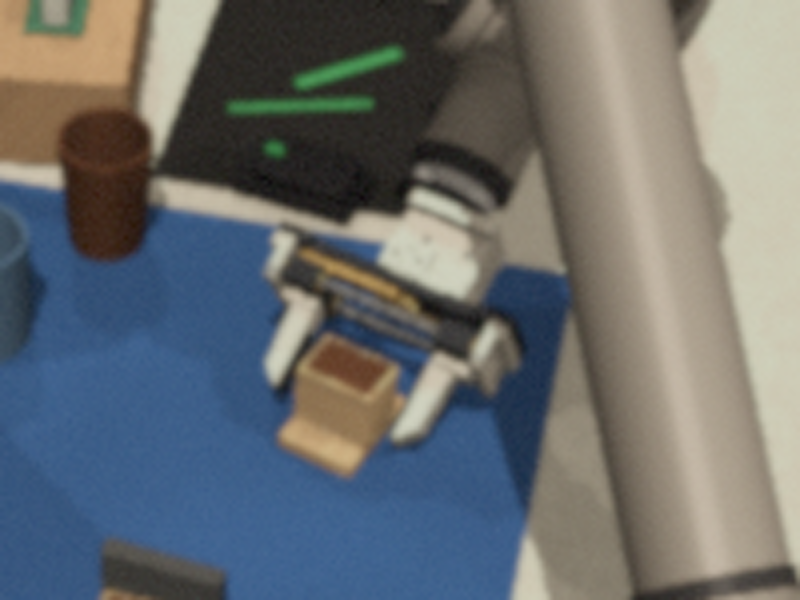

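The fingers straddle both ends of the plinth evenly. I close and lift.

>>> arm_command([
  [[0, 0, 0], [0, 0, 0], 52],
  [[0, 0, 0], [0, 0, 0], 52],
  [[0, 0, 0], [0, 0, 0], 52],
  [[0, 0, 0], [0, 0, 0], 52],
  [[0, 0, 0], [0, 0, 0], 52],
  [[17, 0, -10], [0, 0, 0], 52],
  [[35, 0, -20], [0, 0, 0], 52],
  [[52, 0, -30], [0, 0, 0], 52],
])

```text
t: 5.95
ee_pos: [0.4473, -0.2706, 0.0837]
orientation: [-1.876, -1.349, -1.079]
contact_force: [0.8, -0.4, -1.0]
grip_width: 0.0598
```

Run:
```python
from mv import *
log(); print(gp())
s=delta([.444,-.286,.100],71.6,-20)
delta([.444,-.286,.050],71.6,-40)
```

```text
{'t': 5.95, 'q': [-1.095, 0.895, 1.439, 0.672, 1.66, -1.023], 'ee_pos': [0.447, -0.271, 0.084], 'orientation': [-1.876, -1.349, -1.079], 'contact_force': [0.773, -0.428, -1.002], 'grip_width': 0.06}
[ 0.44207585 -0.28614604  0.09324745]
to [0.444, -0.286, 0.1] 71.6 -20 shift [-12.5   1.8 -18.4] rot [ 0.    -1.394 -0.003] q [-0.53  0.51  1.77 -0.47  0.84  0.1 ] err 0.0
to [0.444, -0.286, 0.05] 71.6 -40 shift [-55.7   1.8   0.1] rot [-0.    -1.743 -0.003] q [-0.35  0.69  1.82 -0.97  0.89  0.71] err 0.0
```

>>> arm_command([
  [[-3, 0, 0], [0, -0.14, 0], 52],
  [[-5, 0, -1], [0, -0.28, 0], 52],
  [[-8, 0, -2], [0, -0.42, 0], 52],
  [[-10, 0, -3], [0, -0.56, 0], 52],
  [[-12, 0, -5], [0, -0.7, 0], 52],
  [[-14, 0, -7], [0, -0.84, 0], 52],
  [[-16, 0, -9], [0, -0.98, 0], 52],
  [[-17, 0, -11], [0, -1.12, 0], 52],
])

```text
t: 6.75
ee_pos: [0.442, -0.288, 0.075]
orientation: [2.509, 1.805, -0.099]
contact_force: [-1.2, 0.4, -2.2]
grip_width: 0.0597
```

Run:
```python
from mv import *
log(); print(gp())
delta([.444,-.286,.09],71.6,-38)
delta([.444,-.286,.06],71.6,-38)
delta([.444,-.286,.043],71.6,-38)
```

```text
{'t': 6.75, 'q': [-0.678, 0.51, 1.732, -0.098, 0.871, -0.292], 'ee_pos': [0.442, -0.288, 0.075], 'orientation': [2.509, 1.805, -0.099], 'contact_force': [-1.215, 0.414, -2.244], 'grip_width': 0.06}
[ 0.44241727 -0.28657386  0.093986  ]
to [0.444, -0.286, 0.09] 71.6 -38 shift [-9.1  1.3  0.8] rot [ 0.001 -0.583 -0.003] q [-0.37  0.61  1.8  -0.88  0.92  0.57] err 0.0
to [0.444, -0.286, 0.06] 71.6 -38 shift [-6.7  1.2 30.7] rot [ 0.001 -0.583 -0.003] q [-0.37  0.66  1.81 -0.92  0.88  0.64] err 0.0
to [0.444, -0.286, 0.043] 71.6 -38 shift [-5.3  1.2 47.6] rot [ 0.001 -0.583 -0.003] q [-0.37  0.69  1.82 -0.95  0.86  0.68] err 0.0
```

>>> arm_command([
  [[-2, 0, 5], [0, -0.12, 0], 52],
  [[-4, 0, 10], [0, -0.24, 0], 52],
  [[-6, 0, 16], [0, -0.36, 0], 52],
  [[-7, 0, 22], [0, -0.48, 0], 52],
  [[-7, 0, 30], [0, -0.583, 0], 52],
  [[-6, 0, 40], [0, -0.583, 0], 52],
  [[-5, 0, 49], [0, -0.583, 0], 52],
  [[-5, 0, 49], [0, -0.583, 0], 52],
])

```text
t: 7.55
ee_pos: [0.4391, -0.2957, 0.0255]
orientation: [2.162, 1.555, -0.736]
contact_force: [0.2, -0.2, -1.4]
grip_width: 0.0597
```

Run:
```python
from mv import *
log(); print(gp())
delta([.444,-.286,.04],71.6,-38)
```

```text
{'t': 7.55, 'q': [-0.369, 0.692, 1.824, -0.944, 0.852, 0.681], 'ee_pos': [0.439, -0.296, 0.026], 'orientation': [2.162, 1.555, -0.736], 'contact_force': [0.187, -0.234, -1.436], 'grip_width': 0.06}
[ 0.44276301 -0.28472689  0.04059282]
to [0.444, -0.286, 0.04] 71.6 -38 shift [-0.4  1.6  1. ] rot [-0.002 -0.007 -0.002] q [-0.37  0.7   1.82 -0.95  0.85  0.69] err 0.0
```

>>> arm_command([
  [[0, 0, 1], [0, 0, 0], 91],
  [[0, 0, 1], [0, 0, 0], 91],
  [[0, 0, 1], [0, 0, 0], 91],
  [[0, 0, 1], [0, 0, 0], 91],
  [[0, 0, 0], [0, 0, 0], 91],
  [[0, 0, -25], [0, 0, 0], 91],
  [[0, 0, -60], [0, 0, 0], 91],
  [[0, 0, -95], [0, 0, 0], 91],
])

```text
t: 8.35
ee_pos: [0.4573, -0.2398, 0.1015]
orientation: [2.161, 1.555, -0.738]
contact_force: [0.0, -0.1, 0.5]
grip_width: 0.091
```

Run:
```python
from mv import *; from h import *
log(); print(gp())
for c in("side","top"):
    p=vision.snapshot(c); X=world(p); f=p["frame"].astype(int)
    save(p,"t1"+c,(300,100,460,220) if c=="side" else (370,230,490,320),5)
    m=(np.hypot(X[...,0]-.444,X[...,1]+.286)<.085)&(f[...,2]<f[...,0]+20)&(X[...,2]>.004)&(X[...,2]<.07)
    print(c,m.sum(),rect(X[m]),np.nanpercentile(X[m],[2,98],axis=0))
```

```text
{'t': 8.35, 'q': [-0.253, 0.572, 1.76, -0.79, 1.031, 0.567], 'ee_pos': [0.457, -0.24, 0.101], 'orientation': [2.161, 1.555, -0.738], 'contact_force': [0.041, -0.136, 0.456], 'grip_width': 0.091}
[ 0.46100129 -0.22877093  0.11651086]
side 174 (array([ 464.1, -265. ]), 'short', 43.2, np.float32(63.8), 'long', 94.8, np.float32(153.8)) [[ 0.41885443 -0.26694224  0.00464217]
 [ 0.48145753 -0.2360254   0.04542543]]
top 554 (array([ 443.1, -284.2]), 'short', 61.4, np.float32(161.9), 'long', 79.6, np.float32(71.9)) [[ 0.40980437 -0.32078222  0.01204384]
 [ 0.47863842 -0.24276138  0.06528172]]
```

View pics/t1side.png

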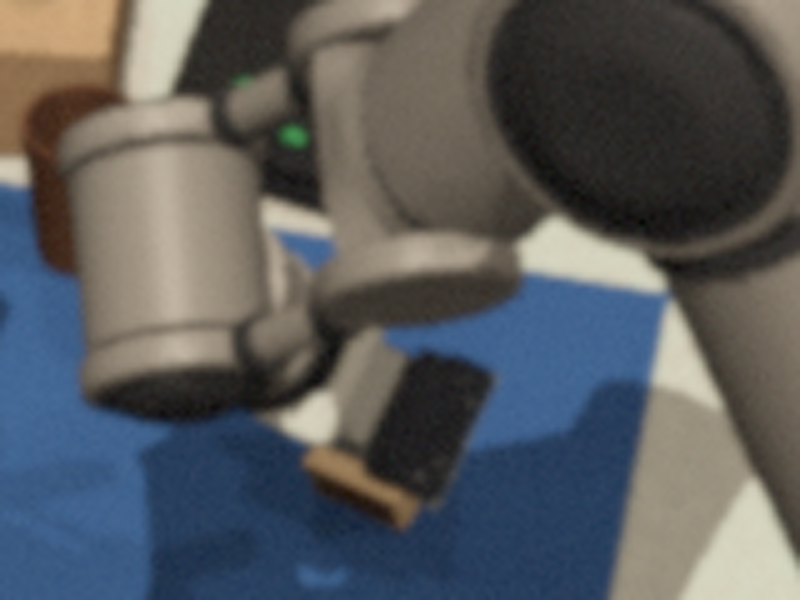

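The picture shows b on its side: the crown inlay faces the viewer at crop (430,430) and a foot edge is at (360,490), which matches the expected rest pose. Next is the regrasp from the foot side.

Run:
```python
from mv import *
g=np.array([.444,-.2812,.032]); psi=71.8
_,r=T(g,psi,54); b=g+r.apply([0,0,-.1])
s=delta([.435,-.30,.19],psi,26)
s2=delta(b,psi,54,s); delta(g,psi,54,s)
```

```text
to [0.435, -0.3, 0.19] 71.8 26 shift [-87.5  -4.5 -19.5] rot [ 0.007  1.111 -0.003] q [-0.95  0.52  1.49  0.36  1.42 -0.74] err 0.0
to [ 0.41873157 -0.35805435  0.09077853] 71.8 54 shift [-88.7   2.7  60.6] rot [-0.     0.489  0.   ] q [-1.15  0.91  1.3   0.58  1.7  -1.  ] err 0.0
to [ 0.444  -0.2812  0.032 ] 71.8 54 shift [-41.8   2.7 148.8] rot [-0.     0.489  0.   ] q [-1.07  0.94  1.48  0.64  1.5  -1.06] err 0.0
```

>>> arm_command([
  [[0, 0, -30], [0, 0.13, 0], 91],
  [[-10, -1, -50], [0, 0.27, 0], 91],
  [[-25, -1, -60], [0, 0.41, 0], 91],
  [[-40, -2, -60], [0, 0.55, 0], 91],
  [[-55, -3, -50], [0, 0.69, 0], 91],
  [[-65, -4, -40], [0, 0.83, 0], 91],
  [[-76, -4, -30], [0, 0.97, 0], 91],
  [[-87, -4, -20], [0, 1.111, 0], 91],
])

```text
t: 9.25
ee_pos: [0.4352, -0.2943, 0.1702]
orientation: [-2.296, -1.651, -0.536]
contact_force: [0.7, 0.2, 0.4]
grip_width: 0.0912
```

Run:
```python
from mv import *
log()
g=np.array([.444,-.2812,.032]); psi=71.8
_,r=T(g,psi,54); b=g+r.apply([0,0,-.1])
delta(b,psi,54); delta(g,psi,54)
```

```text
{'t': 9.25, 'q': [-0.964, 0.52, 1.5, 0.368, 1.417, -0.751], 'ee_pos': [0.435, -0.294, 0.17], 'orientation': [-2.296, -1.651, -0.536], 'contact_force': [0.68, 0.222, 0.404], 'grip_width': 0.091}
to [ 0.41873157 -0.35805435  0.09077853] 71.8 54 shift [-85.2   4.5  59.1] rot [ 0.006  0.485 -0.004] q [-1.15  0.91  1.3   0.58  1.7  -1.  ] err 0.0
to [ 0.444  -0.2812  0.032 ] 71.8 54 shift [-38.6   3.8 147.5] rot [ 0.006  0.485 -0.004] q [-1.07  0.94  1.48  0.64  1.5  -1.06] err 0.0
```

>>> arm_command([
  [[-25, 1, 10], [0, 0.12, 0], 91],
  [[-50, 2, 25], [0, 0.25, 0], 91],
  [[-70, 3, 42], [0, 0.37, 0], 91],
  [[-85, 4, 59], [0.006, 0.485, -0.004], 91],
  [[-85, 4, 59], [0.006, 0.485, -0.004], 91],
  [[-70, 4, 88], [0.006, 0.485, -0.004], 91],
  [[-54, 4, 118], [0.006, 0.485, -0.004], 91],
  [[-38, 4, 148], [0.006, 0.485, -0.004], 91],
])

```text
t: 10.05
ee_pos: [0.4497, -0.2647, 0.0211]
orientation: [-1.955, -1.417, -0.984]
contact_force: [0.2, -0.4, -0.0]
grip_width: 0.0908
```

>>> arm_command([
  [[0, 0, 1], [0, 0, 0], 52],
  [[0, 0, 1], [0, 0, 0], 52],
  [[0, 0, 1], [0, 0, 0], 52],
  [[0, 0, 1], [0, 0, 0], 52],
  [[0, 0, 1], [0, 0, 0], 52],
  [[0, 0, 1], [0, 0, 0], 52],
  [[0, 0, 1], [0, 0, 0], 52],
  [[0, 0, 1], [0, 0, 0], 52],
])

```text
t: 10.85
ee_pos: [0.4497, -0.2656, 0.0204]
orientation: [-1.953, -1.414, -0.988]
contact_force: [-0.8, -3.2, 6.9]
grip_width: 0.0597
```

Run:
```python
from mv import *
log(); print(gp())
s=delta([.444,-.281,.16],71.8,20)
delta([.5395,.0715,.16],83.8,-13,s)
delta([.5395,.0715,.10],83.8,-13,s)
```

```text
{'t': 10.85, 'q': [-1.064, 0.935, 1.48, 0.635, 1.492, -1.06], 'ee_pos': [0.45, -0.266, 0.02], 'orientation': [-1.953, -1.414, -0.988], 'contact_force': [-0.759, -3.229, 6.89], 'grip_width': 0.06}
[ 0.44491382 -0.28017486  0.03167462]
to [0.444, -0.281, 0.16] 71.8 20 shift [ 92.2  -0.6 -80.1] rot [-0.    -0.588  0.   ] q [-0.88  0.5   1.57  0.31  1.27 -0.68] err 0.0
to [0.5395, 0.0715, 0.16] 83.8 -13 shift [332.4 -18.5 121.7] rot [ 0.013 -0.574 -0.212] q [ 0.11  0.5   1.55 -0.24  1.16  0.33] err 0.0
to [0.5395, 0.0715, 0.1] 83.8 -13 shift [311.9 -18.5 178.1] rot [ 0.013 -0.574 -0.212] q [ 0.11  0.57  1.61 -0.26  1.02  0.36] err 0.0
```

>>> arm_command([
  [[20, 0, -15], [0, 0, 0], 52],
  [[40, 0, -30], [0, -0.1, 0], 52],
  [[60, 0, -45], [0, -0.22, 0], 52],
  [[75, 0, -60], [0, -0.35, 0], 52],
  [[85, 0, -72], [0, -0.48, 0], 52],
  [[92, 0, -80], [0, -0.588, 0], 52],
  [[92, 0, -80], [0, -0.588, 0], 52],
  [[92, 0, -80], [0, -0.588, 0], 52],
])

```text
t: 11.65
ee_pos: [0.4465, -0.2735, 0.1409]
orientation: [-2.351, -1.705, -0.416]
contact_force: [0.7, 0.1, -2.2]
grip_width: 0.0602
```

Run:
```python
from mv import *
log(); print(gp())
delta([.5395,.0715,.16],83.8,-13)
```

```text
{'t': 11.65, 'q': [-0.878, 0.508, 1.573, 0.309, 1.271, -0.686], 'ee_pos': [0.447, -0.274, 0.141], 'orientation': [-2.351, -1.705, -0.416], 'contact_force': [0.708, 0.074, -2.173], 'grip_width': 0.06}
[ 0.44454297 -0.27975088  0.15870936]
to [0.5395, 0.0715, 0.16] 83.8 -13 shift [331.2 -17.7 121.1] rot [ 0.011 -0.577 -0.21 ] q [ 0.11  0.5   1.55 -0.24  1.16  0.33] err 0.0
```

>>> arm_command([
  [[41, -2, 15], [0.001, -0.07, -0.026], 52],
  [[83, -4, 30], [0.003, -0.14, -0.052], 52],
  [[124, -7, 45], [0.004, -0.216, -0.079], 52],
  [[166, -9, 60], [0.005, -0.289, -0.105], 52],
  [[207, -11, 76], [0.007, -0.36, -0.131], 52],
  [[248, -13, 91], [0.008, -0.433, -0.157], 52],
  [[290, -15, 106], [0.01, -0.505, -0.184], 52],
  [[331, -18, 121], [0.011, -0.577, -0.21], 52],
])

```text
t: 12.45
ee_pos: [0.5387, 0.0672, 0.1387]
orientation: [2.219, 1.988, -0.264]
contact_force: [1.4, -0.3, -2.7]
grip_width: 0.0601
```

Run:
```python
from mv import *; from h import *
log(); print(gp())
X={}
for c in("side","top"):
    p=vision.snapshot(c); X[c]=world(p); save(p,"r1"+c,(240,170,400,370) if c=="side" else (190,170,370,290),4 if c=="top" else 3)
s=delta([.5395,.0715,.085],83.8,-13)
delta([.5395,.0715,.0405],83.8,-13)
```

```text
{'t': 12.45, 'q': [0.114, 0.507, 1.546, -0.246, 1.158, 0.33], 'ee_pos': [0.539, 0.067, 0.139], 'orientation': [2.219, 1.988, -0.264], 'contact_force': [1.419, -0.251, -2.735], 'grip_width': 0.06}
[0.53927527 0.07149604 0.15720209]
to [0.5395, 0.0715, 0.085] 83.8 -13 shift [10.6  1.2 70.6] rot [-0.004  0.002  0.009] q [ 0.11  0.6   1.62 -0.27  0.99  0.37] err 0.0
to [0.5395, 0.0715, 0.0405] 83.8 -13 shift [ 20.7   1.5 113.9] rot [-0.004  0.002  0.009] q [ 0.11  0.66  1.65 -0.28  0.9   0.41] err 0.0
```

View pics/r1side.png

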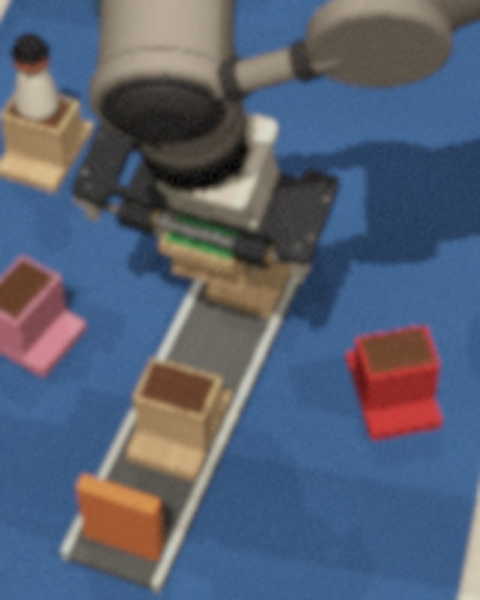

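Run:
```python
from mv import *; from h import *
L=[json.loads(l) for l in open('log.jsonl')]
g=[l for l in L if abs(l['t']-10.85)<.01][0]
Rg=R.from_rotvec(g['orientation']); Y=R.from_euler('z',71.8,degrees=True)
a=np.radians(22.8); zo=np.r_[Y.apply([1,0,0])[:2]*np.cos(a),-np.sin(a)]
xo_h=Y.apply([0,1,0])
_,Rn=now(); D=Rn*Rg.inv()
z=D.apply(zo); y=D.apply(xo_h); print("b z axis",z.round(4),"tilt deg",np.degrees(np.arccos(-z[2])),"b y axis yaw",np.degrees(np.arctan2(y[1],y[0]))%180, y[2])
print("needed turn in tool frame", )
p=vision.snapshot("side"); X=world(p); f=p["frame"].astype(int)
m=(f[...,1]>f[...,0]+20)&(f[...,1]>f[...,2]+20)&(np.linalg.norm(X-[.54,.07,.19],axis=-1)<.07)
P=X[m]; 
c=np.median(P,0); P=P[np.linalg.norm(P-c,axis=1)<.06]; u,s,v=np.linalg.svd(P-P.mean(0)); print(m.sum(),P.mean(0),v[2],s)
wood=(f[...,0]>f[...,2]+35)&(np.linalg.norm(X-[.54,.08,.15],axis=-1)<.075)&(X[...,2]>.09)
print(wood.sum(),np.nanpercentile(X[wood],[2,50,98],axis=0).round(4))
```

```text
b z axis [-0.005   0.0081 -1.    ] tilt deg 0.5455921642403212 b y axis yaw 174.2343412903423 0.005828021628500236
needed turn in tool frame
108 [0.54130792 0.10389839 0.18684433] [-0.00858445  0.3958351  -0.91828148] [0.14868316 0.10452601 0.06663388]
271 [[0.5096 0.087  0.1246]
 [0.5373 0.1016 0.1457]
 [0.5704 0.122  0.1876]]
```

>>> arm_command([
  [[3, 0, 15], [0, 0, 0], 52],
  [[5, 0, 30], [0, 0, 0], 52],
  [[8, 1, 45], [0, 0, 0.009], 52],
  [[11, 1, 60], [0, 0, 0.009], 52],
  [[13, 1, 74], [0, 0, 0.009], 52],
  [[16, 1, 88], [0, 0, 0.009], 52],
  [[18, 1, 101], [0, 0, 0.009], 52],
  [[20, 1, 111], [0, 0, 0.009], 52],
])

```text
t: 13.4
ee_pos: [0.5385, 0.0588, 0.0263]
orientation: [2.23, 1.977, -0.258]
contact_force: [-0.3, -0.1, -1.5]
grip_width: 0.0598
```

Run:
```python
from mv import *; from h import *
log(); print(gp())
p=vision.snapshot("side"); save(p,"r2side",(240,170,400,370),4)
delta([.5395,.0715,.0395],83.8,-13)
```

```text
{'t': 13.4, 'q': [0.098, 0.653, 1.653, -0.285, 0.908, 0.402], 'ee_pos': [0.538, 0.059, 0.026], 'orientation': [2.23, 1.977, -0.258], 'contact_force': [-0.272, -0.143, -1.477], 'grip_width': 0.06}
[0.53904729 0.06310408 0.04475967]
to [0.5395, 0.0715, 0.0395] 83.8 -13 shift [9.  0.2 2.2] rot [-0.006  0.003 -0.011] q [ 0.11  0.66  1.65 -0.28  0.9   0.41] err 0.0
```

View pics/r2side.png

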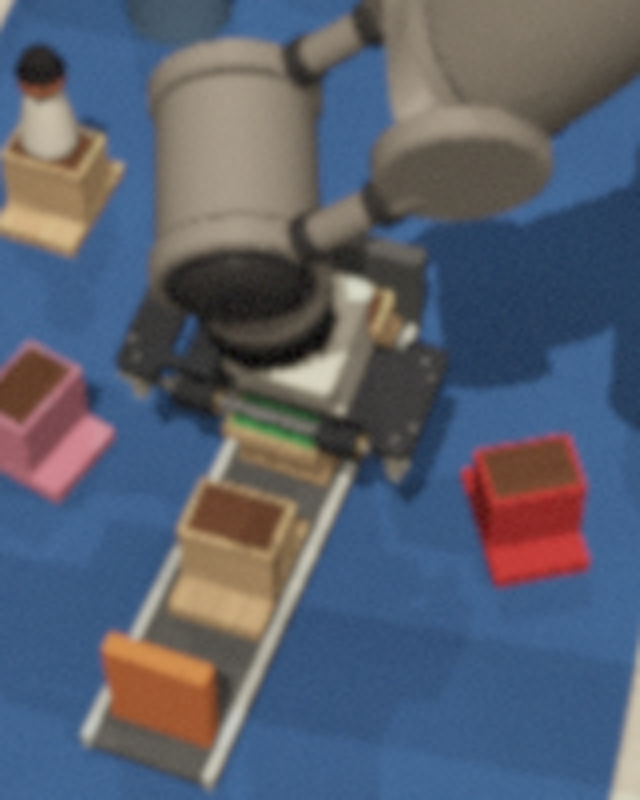

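b is in the gap upside down (felt visible at crop (275,425)) and clear of c's crown. I lower the last few mm gently.

>>> arm_command([
  [[0, 0, 1], [0, 0, 0], 52],
  [[0, 0, 2], [0, 0, 0], 52],
  [[1, 0, 3], [0, 0, 0], 52],
  [[1, 0, 3.5], [0, 0, 0], 52],
  [[1, 0, 4], [0, 0, 0], 52],
  [[1, 0, 4.5], [0, 0, 0], 52],
  [[1, 0, 4.5], [0, 0, 0], 52],
  [[1, 0, 4.5], [0, 0, 0], 52],
])

```text
t: 14.25
ee_pos: [0.5395, 0.0607, 0.0238]
orientation: [2.226, 1.978, -0.254]
contact_force: [-0.0, -0.0, -1.5]
grip_width: 0.0598
```

Run:
```python
from mv import *; from h import *
log(); print(gp())
```

```text
{'t': 14.25, 'q': [0.101, 0.657, 1.654, -0.287, 0.9, 0.406], 'ee_pos': [0.539, 0.061, 0.024], 'orientation': [2.226, 1.978, -0.254], 'contact_force': [-0.006, -0.015, -1.534], 'grip_width': 0.06}
[0.53994096 0.06500129 0.04228182]
```

Not in contact yet.

>>> arm_command([
  [[0, 0, 0.5], [0, 0, 0], 52],
  [[0, 0, 1], [0, 0, 0], 52],
  [[0.3, 0, 1.5], [0, 0, 0], 52],
  [[0.5, 0, 2], [0, 0, 0], 52],
  [[0.5, 0, 2.3], [0, 0, 0], 52],
  [[0.5, 0, 2.5], [0, 0, 0], 52],
  [[0.5, 0, 2.5], [0, 0, 0], 52],
  [[0.5, 0, 2.5], [0, 0, 0], 52],
])

```text
t: 15.05
ee_pos: [0.5395, 0.0605, 0.0225]
orientation: [2.225, 1.977, -0.254]
contact_force: [-1.9, 1.1, 11.0]
grip_width: 0.0596
```

>>> arm_command([
  [[0, 0, 0], [0, 0, 0], 85],
  [[0, 0, 0], [0, 0, 0], 85],
  [[0, 0, 0], [0, 0, 0], 85],
  [[0, 0, 0], [0, 0, 0], 85],
  [[-3, 0, -12], [0, 0, 0], 85],
  [[-8, 0, -35], [0, 0, 0], 85],
  [[-16, 0, -70], [0, 0, 0], 85],
  [[-25, 0, -110], [0, 0, 0], 85],
])

```text
t: 15.85
ee_pos: [0.5386, 0.0612, 0.1351]
orientation: [2.226, 1.979, -0.256]
contact_force: [0.5, -0.2, 0.4]
grip_width: 0.0851
```

Run:
```python
from mv import *; from h import *
log(); print(gp())
p=vision.snapshot("side"); save(p,"r3side",(240,170,400,370),3)
X=world(p)
for n in("bookend","plinth_c"):
    for r in vision.outline_of(p,n)[:3]:
        Y=X[r["pixels"]]; print(n,r["score"],np.nanmedian(Y,0).round(3),np.nanpercentile(Y,[3,97],axis=0).round(3).tolist())
```

```text
{'t': 15.85, 'q': [0.102, 0.506, 1.558, -0.246, 1.14, 0.33], 'ee_pos': [0.539, 0.061, 0.135], 'orientation': [2.226, 1.979, -0.256], 'contact_force': [0.543, -0.183, 0.409], 'grip_width': 0.085}
[0.53910426 0.06546705 0.15363184]
bookend 0.61 [0.561 0.277 0.06 ] [[0.531, 0.267, 0.013], [0.591, 0.282, 0.087]]
plinth_c 0.94 [ 0.747 -0.087  0.027] [[0.723, -0.132, 0.001], [0.785, -0.064, 0.064]]
plinth_c 0.87 [0.546 0.178 0.051] [[0.517, 0.14, 0.013], [0.577, 0.201, 0.073]]
plinth_c 0.83 [0.382 0.092 0.042] [[0.351, 0.055, 0.001], [0.418, 0.121, 0.065]]
```

View pics/r3side.png

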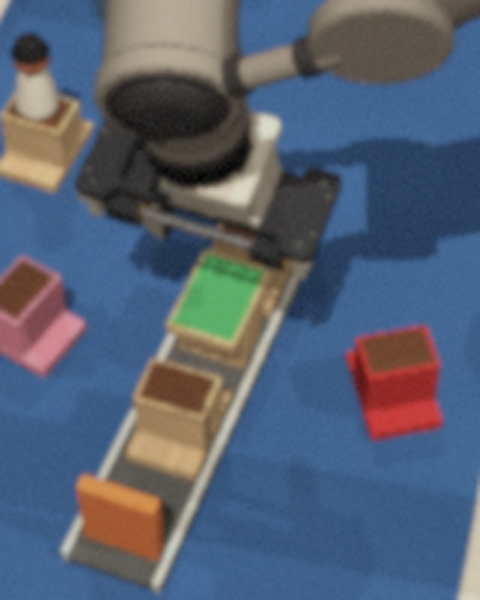

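b stands inverted between a and c, with the green felt up at crop (215,300). Next I go around to the bookend's outer face with the fingers shut.

```bash
cat >> mv.py <<'E'
def tcp(t,psi,th,start=None):
    d=T([0,0,0],psi,th)[0]; return delta(np.array(t)-d,psi,th,start)
E
python3 - <<'E'
from mv import *
s=tcp([.5675,.322,.15],83.8,-10)
tcp([.5675,.322,.042],83.8,-10,s)
u=np.array([.108,.994,0])
for j in(0,115): tcp(np.r_[.5628,.2765,.042]+u*(.010-j/1000),83.8,-10,s)
E
```

```text
to [0.56785632 0.32528002 0.16871135] 83.8 -10 shift [252.3  -4.3 -71.1] rot [ 0.007  0.053 -0.011] q [ 0.47  0.71  1.13 -0.15  1.4   0.61] err 0.0
to [0.56785632 0.32528002 0.06071135] 83.8 -10 shift [ 18.8  -0.  106.4] rot [0. 0. 0.] q [ 0.47  0.81  1.24 -0.16  1.19  0.64] err 0.0
to [0.56423632 0.28972002 0.06071135] 83.8 -10 shift [-16.4   0.2 112.6] rot [0. 0. 0.] q [ 0.42  0.77  1.32 -0.17  1.14  0.61] err 0.0
to [0.55181632 0.17541002 0.06071135] 83.8 -10 shift [-129.7    0.2  132.5] rot [0. 0. 0.] q [ 0.26  0.68  1.52 -0.19  1.01  0.48] err 0.0
```

>>> arm_command([
  [[30, 0, -25], [0, 0, 0], 60],
  [[70, -1, -35], [0.001, 0.01, 0], 30],
  [[110, -2, -42], [0.002, 0.02, 0], 0],
  [[150, -3, -50], [0.004, 0.03, -0.005], 0],
  [[190, -3, -57], [0.005, 0.04, -0.008], 0],
  [[225, -4, -65], [0.007, 0.053, -0.011], 0],
  [[252, -4, -71], [0.007, 0.053, -0.011], 0],
  [[252, -4, -71], [0.007, 0.053, -0.011], 0],
])

```text
t: 16.8
ee_pos: [0.5651, 0.3246, 0.1443]
orientation: [2.246, 2.024, -0.207]
contact_force: [0.6, -0.3, -0.7]
grip_width: 0.0255
```

Run:
```python
from mv import *
log()
tcp([.5675,.322,.042],83.8,-10)
```

```text
{'t': 16.8, 'q': [0.473, 0.713, 1.134, -0.144, 1.4, 0.609], 'ee_pos': [0.565, 0.325, 0.144], 'orientation': [2.246, 2.024, -0.207], 'contact_force': [0.621, -0.336, -0.694], 'grip_width': 0.026}
to [0.56785632 0.32528002 0.06071135] 83.8 -10 shift [ 15.6   3.6 101.1] rot [-0.008  0.001  0.005] q [ 0.47  0.81  1.24 -0.16  1.19  0.64] err 0.0
```

>>> arm_command([
  [[3, 1, 20], [0, 0, 0], 0],
  [[6, 2, 40], [0, 0, 0], 0],
  [[9, 3, 60], [-0.005, 0, 0], 0],
  [[12, 3, 80], [-0.008, 0, 0.005], 0],
  [[16, 3, 101], [-0.008, 0, 0.005], 0],
  [[16, 3, 101], [-0.008, 0, 0.005], 0],
  [[16, 3, 101], [-0.008, 0, 0.005], 0],
  [[16, 3, 101], [-0.008, 0, 0.005], 0],
])

```text
t: 17.6
ee_pos: [0.5687, 0.3192, 0.0449]
orientation: [2.249, 2.01, -0.194]
contact_force: [0.3, 0.1, -0.2]
grip_width: 0.0003
```

Run:
```python
from mv import *
log()
u=np.array([.108,.994,0])
for j in(-5,0,60,100,115): tcp(np.r_[.5628,.2765,.042]+u*(.010-j/1000),83.8,-10)
```

```text
{'t': 17.6, 'q': [0.466, 0.805, 1.242, -0.159, 1.193, 0.645], 'ee_pos': [0.569, 0.319, 0.045], 'orientation': [2.249, 2.01, -0.194], 'contact_force': [0.277, 0.092, -0.194], 'grip_width': 0.0}
to [0.56477632 0.29469002 0.06071135] 83.8 -10 shift [-27.2  -1.2   7.8] rot [ 0.002  0.    -0.004] q [ 0.43  0.78  1.31 -0.16  1.15  0.61] err 0.0
to [0.56423632 0.28972002 0.06071135] 83.8 -10 shift [-32.1  -1.2   8.7] rot [ 0.002  0.    -0.004] q [ 0.42  0.77  1.32 -0.17  1.14  0.61] err 0.0
to [0.55775632 0.23008002 0.06071135] 83.8 -10 shift [-91.2  -1.   19.1] rot [ 0.002  0.    -0.004] q [ 0.34  0.72  1.43 -0.18  1.07  0.54] err 0.0
to [0.55343632 0.19032002 0.06071135] 83.8 -10 shift [-130.5   -0.8   26.1] rot [ 0.002  0.    -0.004] q [ 0.28  0.69  1.5  -0.19  1.03  0.5 ] err 0.0
to [0.55181632 0.17541002 0.06071135] 83.8 -10 shift [-145.3   -0.7   28.7] rot [ 0.002  0.    -0.004] q [ 0.26  0.68  1.52 -0.19  1.01  0.48] err 0.0
```

>>> arm_command([
  [[-10, 0, 2], [0, 0, 0], 0],
  [[-20, -1, 4], [0, 0, 0], 0],
  [[-26, -1, 5], [0, 0, 0], 0],
  [[-31, -1, 6], [0, 0, 0], 0],
  [[-37, -1, 7], [0, 0, 0], 0],
  [[-43, -1, 8], [0, 0, 0], 0],
  [[-49, -1, 9], [0, 0, 0], 0],
  [[-55, -1, 10], [0, 0, 0], 0],
])

```text
t: 18.4
ee_pos: [0.561, 0.2636, 0.0436]
orientation: [2.249, 2.011, -0.196]
contact_force: [-0.1, 4.2, 1.6]
grip_width: 0.0003
```

Run:
```python
from mv import *
log()
u=np.array([.108,.994,0])
for j in(60,115): tcp(np.r_[.5628,.2765,.042]+u*(.010-j/1000),83.8,-10)
```

```text
{'t': 18.4, 'q': [0.395, 0.75, 1.366, -0.172, 1.116, 0.589], 'ee_pos': [0.561, 0.264, 0.044], 'orientation': [2.249, 2.011, -0.196], 'contact_force': [-0.053, 4.18, 1.559], 'grip_width': 0.0}
to [0.55775632 0.23008002 0.06071135] 83.8 -10 shift [-36.2   0.6   8.1] rot [ 0.001  0.001 -0.004] q [ 0.34  0.72  1.43 -0.18  1.07  0.54] err 0.0
to [0.55181632 0.17541002 0.06071135] 83.8 -10 shift [-90.3   0.7  17.7] rot [ 0.001  0.001 -0.004] q [ 0.26  0.68  1.52 -0.19  1.01  0.48] err 0.0
```

Pushing with about 4 N, so it is in contact and sliding. I continue.

>>> arm_command([
  [[-5, 0, 1], [0, 0, 0], 0],
  [[-10, 0, 2], [0, 0, 0], 0],
  [[-15, 0, 3], [0, 0, 0], 0],
  [[-20, 0, 4], [0, 0, 0], 0],
  [[-25, 0, 5], [0, 0, 0], 0],
  [[-30, 0, 6], [0, 0, 0], 0],
  [[-34, 0, 6.5], [0, 0, 0], 0],
  [[-38, 0, 7], [0, 0, 0], 0],
])

```text
t: 19.2
ee_pos: [0.5565, 0.2251, 0.043]
orientation: [2.249, 2.011, -0.197]
contact_force: [2.3, 3.3, -0.2]
grip_width: 0.0005
```

>>> arm_command([
  [[-4, 0, 0.7], [0, 0, 0], 0],
  [[-8, 0, 1.4], [0, 0, 0], 0],
  [[-12, 0, 2.1], [0, 0, 0], 0],
  [[-16, 0, 2.8], [0, 0, 0], 0],
  [[-19, 0, 3.4], [0, 0, 0], 0],
  [[-22, 0, 4], [0, 0, 0], 0],
  [[-25, 0, 4.5], [0, 0, 0], 0],
  [[-28, 0, 5], [0, 0, 0], 0],
])

```text
t: 20.0
ee_pos: [0.5533, 0.1969, 0.0431]
orientation: [2.249, 2.011, -0.197]
contact_force: [2.7, 3.4, -1.5]
grip_width: 0.0006
```

Run:
```python
from mv import *; from h import *
log()
u=np.array([.108,.994,0])
for j in(100,115): tcp(np.r_[.5628,.2765,.042]+u*(.010-j/1000),83.8,-10)
p=vision.snapshot("side"); save(p,"p1",(230,200,400,370),4)
```

```text
{'t': 20.0, 'q': [0.299, 0.695, 1.486, -0.188, 1.038, 0.513], 'ee_pos': [0.553, 0.197, 0.043], 'orientation': [2.249, 2.011, -0.197], 'contact_force': [2.72, 3.351, -1.548], 'grip_width': 0.001}
to [0.55343632 0.19032002 0.06071135] 83.8 -10 shift [-9.5  0.9  2.8] rot [ 0.001  0.001 -0.004] q [ 0.28  0.69  1.5  -0.19  1.03  0.5 ] err 0.0
to [0.55181632 0.17541002 0.06071135] 83.8 -10 shift [-24.3   0.9   5.5] rot [ 0.001  0.001 -0.004] q [ 0.26  0.68  1.52 -0.19  1.01  0.48] err 0.0
```

View pics/p1.png

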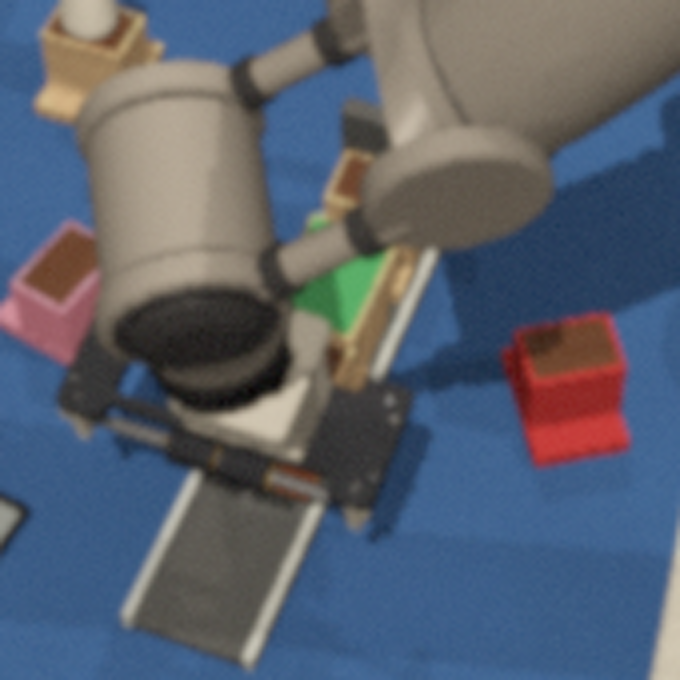

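Viewed 9 pictures so far: the row is upright, with b's felt at (350,280), and the bookend is moving. I go on in smaller steps.

>>> arm_command([
  [[-2, 0, 0.4], [0, 0, 0], 0],
  [[-4, 0, 0.7], [0, 0, 0], 0],
  [[-6, 0, 1], [0, 0, 0], 0],
  [[-8, 0, 1.4], [0, 0, 0], 0],
  [[-10, 0, 1.8], [0, 0, 0], 0],
  [[-12, 0, 2.1], [0, 0, 0], 0],
  [[-14, 0, 2.5], [0, 0, 0], 0],
  [[-16, 0, 2.8], [0, 0, 0], 0],
])

```text
t: 20.85
ee_pos: [0.5515, 0.1809, 0.0432]
orientation: [2.249, 2.011, -0.197]
contact_force: [2.5, 4.3, -2.6]
grip_width: 0.0005
```

>>> arm_command([
  [[-0.7, 0, 0.1], [0, 0, 0], 0],
  [[-1.4, 0, 0.2], [0, 0, 0], 0],
  [[-2.1, 0, 0.3], [0, 0, 0], 0],
  [[-2.8, 0, 0.5], [0, 0, 0], 0],
  [[-3.4, 0, 0.6], [0, 0, 0], 0],
  [[-4, 0, 0.7], [0, 0, 0], 0],
  [[-4.5, 0, 0.8], [0, 0, 0], 0],
  [[-5, 0, 0.9], [0, 0, 0], 0],
])

```text
t: 21.65
ee_pos: [0.5512, 0.1774, 0.0432]
orientation: [2.25, 2.011, -0.193]
contact_force: [2.8, 10.7, -2.0]
grip_width: 0.0002
```

>>> arm_command([
  [[-0.3, 0, 0], [0, 0, 0], 0],
  [[-0.6, 0, 0.1], [0, 0, 0], 0],
  [[-0.9, 0, 0.1], [0, 0, 0], 0],
  [[-1.2, 0, 0.2], [0, 0, 0], 0],
  [[-1.5, 0, 0.2], [0, 0, 0], 0],
  [[-1.8, 0, 0.3], [0, 0, 0], 0],
  [[-2, 0, 0.3], [0, 0, 0], 0],
  [[-2, 0, 0.3], [0, 0, 0], 0],
])

```text
t: 22.45
ee_pos: [0.5512, 0.1772, 0.0432]
orientation: [2.251, 2.013, -0.189]
contact_force: [3.2, 16.5, -3.7]
grip_width: 0.0002
```

Run:
```python
from mv import *; from h import *
log()
p=vision.snapshot("side"); X=world(p); f=p["frame"].astype(int)
O=np.array([.5445,.1034]);ux=np.array([.108,.994]);uy=np.array([-.994,.108])
W=X[...,:2]-O; rx=W@ux; ry=W@uy
br=(f[...,0]>f[...,2]+15)&(abs(ry)<.04)&(X[...,2]>.062)&(X[...,2]<.078)&(rx>-.18)&(rx<.1)
gr=(f[...,1]>f[...,0]+25)&(f[...,1]>f[...,2]+25)&(abs(ry)<.05)&(abs(rx)<.15)&(X[...,2]<.08)
print("wood tops hist",np.histogram(rx[br],np.arange(-.18,.11,.01)))
print("felt",gr.sum(),np.percentile(rx[gr],[2,98]),np.median(X[gr],0))
save(p,"p2",(230,200,400,370),4)
```

```text
{'t': 22.45, 'q': [0.266, 0.678, 1.521, -0.188, 1.012, 0.484], 'ee_pos': [0.551, 0.177, 0.043], 'orientation': [2.251, 2.013, -0.189], 'contact_force': [3.169, 16.481, -3.666], 'grip_width': 0.0}
wood tops hist (array([ 0,  2,  0,  0, 16, 21, 19, 16, 16,  7,  7,  9, 11,  7, 12, 11, 20,
       22, 16,  2,  0,  0,  0,  0,  0,  0,  0,  0]), array([-1.80000000e-01, -1.70000000e-01, -1.60000000e-01, -1.50000000e-01,
       -1.40000000e-01, -1.30000000e-01, -1.20000000e-01, -1.10000000e-01,
       -1.00000000e-01, -9.00000000e-02, -8.00000000e-02, -7.00000000e-02,
       -6.00000000e-02, -5.00000000e-02, -4.00000000e-02, -3.00000000e-02,
       -2.00000000e-02, -1.00000000e-02,  1.66533454e-16,  1.00000000e-02,
        2.00000000e-02,  3.00000000e-02,  4.00000000e-02,  5.00000000e-02,
        6.00000000e-02,  7.00000000e-02,  8.00000000e-02,  9.00000000e-02,
        1.00000000e-01]))
felt 251 [-0.08451868 -0.02414219] [0.52677588 0.05264426 0.07016578]
```

>>> arm_command([
  [[-0.5, 0, 0.1], [0, 0, 0], 0],
  [[-1, 0, 0.2], [0, 0, 0], 0],
  [[-1.5, 0, 0.3], [0, 0, 0], 0],
  [[-2, 0, 0.3], [0, 0, 0], 0],
  [[-2.5, 0, 0.4], [0, 0, 0], 0],
  [[-3, 0, 0.5], [0, 0, 0], 0],
  [[-3.5, 0, 0.6], [0, 0, 0], 0],
  [[-3.5, 0, 0.6], [0, 0, 0], 0],
])

```text
t: 23.3
ee_pos: [0.5512, 0.1769, 0.0433]
orientation: [2.253, 2.014, -0.182]
contact_force: [3.4, 29.2, -4.4]
grip_width: 0.0003
```

Firm at 29 N with no travel, so the row is tight. I back off, retreat outward, then rise.

>>> arm_command([
  [[3, 0, -0.5], [0, 0, 0], 0],
  [[8, 0, -1.5], [0, 0, 0], 0],
  [[25, 0, -4], [0, 0, 0], 0],
  [[50, 0, -9], [0, 0, 0], 0],
  [[80, 0, -30], [0, 0, 0], 0],
  [[110, 0, -60], [0, 0, 0], 0],
  [[140, 0, -100], [0, 0, 0], 0],
  [[160, 0, -140], [0, 0, 0], 0],
])

```text
t: 24.1
ee_pos: [0.5693, 0.3532, 0.1536]
orientation: [2.248, 2.012, -0.201]
contact_force: [0.7, 0.6, -0.5]
grip_width: 0.0005
```

>>> arm_command([
  [[20, 10, -20], [0, 0, 0], 0],
  [[40, 0, -40], [0, 0, 0], 0],
  [[60, 0, -60], [0, 0, 0], 0],
  [[80, 0, -60], [0, 0, 0], 0],
  [[80, 0, -60], [0, 0, 0], 0],
  [[80, 0, -60], [0, 0, 0], 0],
  [[80, 0, -60], [0, 0, 0], 0],
  [[80, 0, -60], [0, 0, 0], 0],
])

```text
t: 24.9
ee_pos: [0.5805, 0.439, 0.1982]
orientation: [2.25, 2.009, -0.198]
contact_force: [-0.8, 0.1, 0.2]
grip_width: 0.0004
```

Run:
```python
from mv import *; from h import *
log()
O=np.array([.5445,.1034]);ux=np.array([.108,.994]);uy=np.array([-.994,.108])
for c in("top","side"):
    p=vision.snapshot(c); X=world(p); f=p["frame"].astype(int)
    save(p,"f"+c,(180,190,380,310) if c=="top" else (230,200,400,370),4)
    W=X[...,:2]-O; rx=W@ux; ry=W@uy; z=X[...,2]
    band=(abs(ry)<.05)&(rx>-.2)&(rx<.2)
    dark=band&(f.max(-1)<150)&(f[...,0]>f[...,2]+20)&(z>.06)&(z<.08)
    wood=band&(f[...,0]>f[...,2]+15)&(z>.06)&(z<.08)
    gr=band&(f[...,1]>f[...,0]+25)&(f[...,1]>f[...,2]+25)&(z<.08)
    org=band&(f[...,0]>f[...,2]+80)&(f[...,0]>180)&(z>.078)
    for n,m in(("a",dark&(rx<-.08)),("c",dark&(rx>-.03)),("b felt",gr),("bookend top",org),("wood",wood)):
        if m.sum()<5: print(n,m.sum()); continue
        a,b=np.percentile(rx[m],[2,98]); print(c,n,m.sum(),"rx mid %.4f (%.4f..%.4f) ry %.4f z %.4f"%((a+b)/2,a,b,np.mean(np.percentile(ry[m],[2,98])),np.median(z[m])),rect(X[m]))
    for n in("plinth_d","figurine","mug","phone","mouse","pencup","earbuds"):
        if c=="top":
            r=vision.look_for(p,n); print(n,[(np.round(q["xy"]).tolist()) for q in r[:2]])
```

```text
{'t': 24.9, 'q': [0.601, 0.859, 0.701, -0.135, 1.697, 0.705], 'ee_pos': [0.58, 0.439, 0.198], 'orientation': [2.25, 2.009, -0.198], 'contact_force': [-0.778, 0.074, 0.246], 'grip_width': 0.0}
top a 285 rx mid -0.1195 (-0.1359..-0.1032) ry 0.0033 z 0.0707 (array([535.3, -13.7]), 'short', 46.9, np.float32(103.5), 'long', 72.6, np.float32(13.5))
top c 307 rx mid 0.0189 (-0.0102..0.0480) ry 0.0034 z 0.0697 (array([544.6, 119.8]), 'short', 60.1, np.float32(172.6), 'long', 64.6, np.float32(82.6))
top b felt 670 rx mid -0.0568 (-0.0945..-0.0192) ry 0.0004 z 0.0702 (array([538.1,  46.9]), 'short', 54.6, np.float32(173.5), 'long', 79.1, np.float32(83.5))
top bookend top 126 rx mid 0.0369 (0.0128..0.0609) ry -0.0000 z 0.0852 (array([542.9,  87.2]), 'short', 60.9, np.float32(173.7), 'long', 156.5, np.float32(83.7))
top wood 992 rx mid -0.0457 (-0.1394..0.0479) ry 0.0018 z 0.0702 (array([536.7,  47.5]), 'short', 69.3, np.float32(176.0), 'long', 236.5, np.float32(86.0))
plinth_d [[291.0, 310.0], [271.0, 250.0]]
figurine [[361.0, 160.0]]
mug [[443.0, 173.0], [364.0, 163.0]]
phone [[202.0, 177.0]]
mouse [[529.0, 251.0], [271.0, 251.0]]
pencup [[496.0, 198.0]]
earbuds []
side a 20 rx mid -0.1296 (-0.1391..-0.1201) ry -0.0181 z 0.0696 (array([547.7, -26.7]), 'short', 13.1, np.float32(177.7), 'long', 20.4, np.float32(87.7))
side c 15 rx mid 0.0633 (0.0610..0.0656) ry -0.0209 z 0.0700 (array([571.9, 163.5]), 'short', 5.3, np.float32(80.3), 'long', 18.9, np.float32(170.3))
b felt 0
side bookend top 10 rx mid 0.0583 (0.0534..0.0633) ry -0.0258 z 0.0837 (array([576.8, 158. ]), 'short', 5.0, np.float32(18.3), 'long', 10.9, np.float32(108.3))
side wood 60 rx mid -0.0491 (-0.1640..0.0658) ry -0.0070 z 0.0703 (array([554.1,  48.2]), 'short', 38.3, np.float32(166.5), 'long', 238.6, np.float32(76.5))
```

View pics/fside.png

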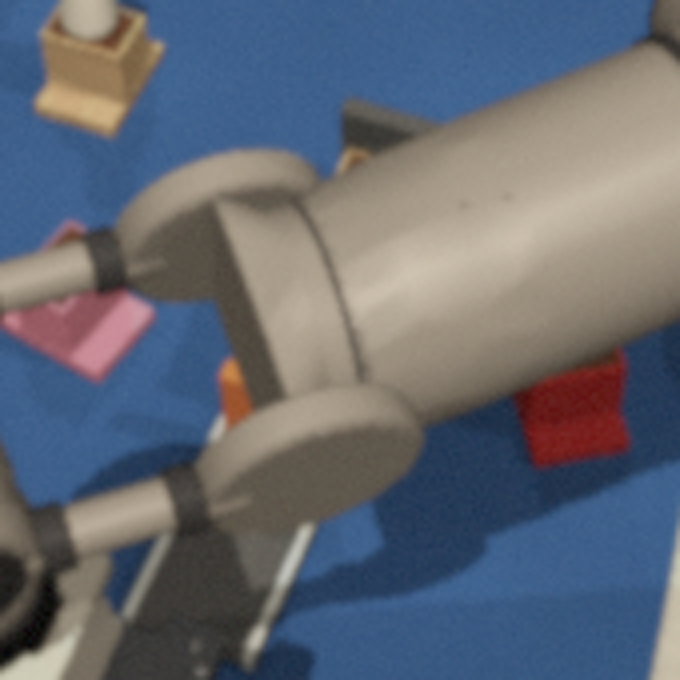

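View pics/ftop.png

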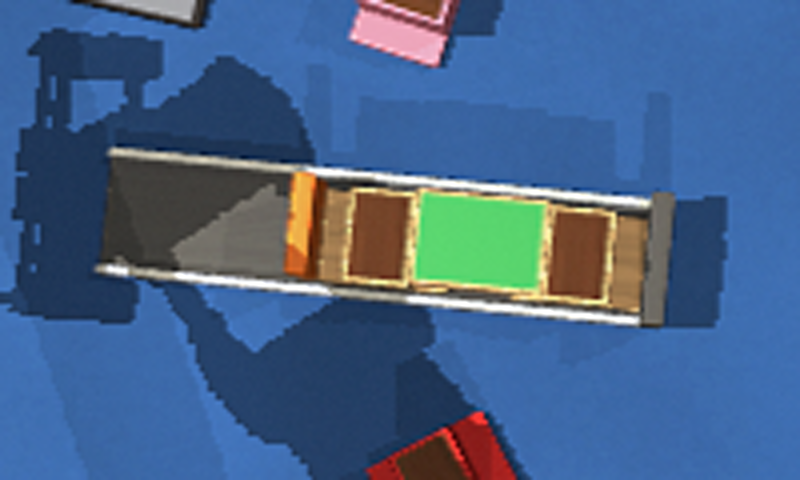

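The row is tight in the top view: crown a, b's felt and crown c touch, a's foot reaches the wall, and the bookend is at c's foot. The robot is clear, so I hand in.

```bash
python3 -c "
from rig import env
print(env.finish_job())"
```

```text
the job is handed in; nothing more can be done
None
```

The plinth from the desk now stands upside down on its crown in the rack between the other two, and the row is pushed tight against the end wall. I handed the job in at about 25 s of the allowed 67 s; no verdict is reported.

- **Turning it over:** I gripped the plinth over its ends and laid it on its side. I then regripped it from the foot side and set it inverted into the gap between a and c.
- **Packing:** I pushed the bookend with shut fingers. It moved at about 5 N and stopped moving at 29 N, well under the 60 N limit.
- **Last top view:** The crown of a, the felt of b and the crown of c touch, a's foot is at the wall and the bookend is at c's foot. In the picture a and c sit about 127 mm apart (tight would be 126). All tops are 70 mm over the desk, which matches standing on the rack floor, and the row is within about 4 mm of the middle line.
- **Other things on the desk:** I moved nothing else. In the top view the figurine, mug, phone, mouse and pen cup are within about 3 pixels (under 10 mm) of where they started.

**Checks that failed or disagreed:**
- In the last side view the arm hid the row, so the tightness rests on the top view and the push force.
- The numeric centres for c and the bookend mixed in each other's pixels, so I read those two from the picture. I did not get a clean bookend joint value.
- The last network calls missed the earbud case and gave the red look-alike for plinth_d. The arm never went near the earbud case. In the last side view plinth_d looks unmoved.

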